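# Put away the stacked hand and foot exercise kit

## Robot

A 6-joint arm with a two-finger parallel gripper is mounted at the origin on the work surface. World frame = base frame: x ahead of the robot, y to its left, z up, the work surface at z = 0. Lengths are in mm, angles in rad, forces in N, time in s.
With the tool pointing down it reaches from about 275 to 825 mm from the base axis. Payload 4.9 kg.
Tool frame: the origin (TCP) lies midway between the tips of the shut fingers; the grasp point (between the pads) lies 19 mm behind it; z points along the fingers, y is the direction in which the jaws open and shut (so a half turn about z gives the same grasp; the last joint's range is limited). The gripper opens to 85 mm and grips with 20 to 120 N. Pads are 22 mm wide; open, the fingers measure 114 mm over their backs; the gripper's body (76 mm by 85 mm) begins 54 mm behind the grasp point. The pads swing forward as they close: fully open they stand 13 mm farther back than shut.
Start: joints at [1.004, 0.326, -0.193, 1.052, 0, 1.437], TCP at [230.675, 499.307, 192.281] pointing down, gripper open.
Joint ranges: [-2.65, 2.65], [-0.97, 1.79], [-1.3, 1.35], [-1.93, 2.1], [-1.47, 1.37], [-3.14, 3.14]. Speed limits (rad/s): [2.57, 2.57, 3.14, 3.14, 3.14, 3.14].

## Interface

Orientations are given as [roll, pitch, yaw] about the fixed x, y, z axes, in that order (R = Rz(yaw) Ry(pitch) Rx(roll)).
In Python, from workcell import bot gives the robot as it stands.
- The arm moves only by the shell command python3 -m pendant 'ROWS' [FORCE]. ROWS is JSON, a list that holds one entry, the list of rows, each a list of 7 numbers: the shift along the world's x, y, z in cm, then the turn, a rotation vector about the world's x, y, z in rad, then the opening, from 0 (shut) to 1 (fully open). In form: [[[tx, ty, tz, ax, ay, az, fingers], ...]]. A call has 1 to 8 rows; each row shifts and turns the commanded pose from where the row before left it; what a row does not reach is not made up. A row lasts 1/10 s, in which the tool goes at most 50 mm and 8.59 degrees, less where a joint would pass 70% of its speed; a pose out of reach is approached as far as the arm can. A call with a gripper value outside its range is refused whole. The fingers move at their own pace and stop on an object; FORCE is the grip in N (left out, the last holds). Time passes only in rows, so rows that do not move let the fingers close. It gives the time, the measured TCP pose, the force and the opening at its end, in the units of the state.
- bot.get_obs(): the state, without advancing time (a new reading comes with each control period).
- bot.snapshot(name): name is "side" or "top" or "wrist"; returns (picture, depth): 400x640x3 uint8, red, green, blue; 400x640 float32, mm along the optical axis (not along the pixel's ray), 0 where there is no reading.
- bot.get_calibration(name): a dict with "fx", "fy", "cx", "cy" (pixels), "T" (4x4, takes a point from camera to world coordinates); the wrist camera has in their place "T_tool_cam" (4x4, takes a point from camera to tool coordinates, whose origin is the TCP and whose axes are the flange's). Camera axes: x right, y down, z forward; pixel columns grow to the right and rows downward; lengths in mm; the calibration is good to about 2 mm. A picture is of the moment at which its call begins: read the wrist's pose just before it. get_calibration takes no time and is no camera call.
- bot.job_done(): hands the job in, once; it reports no verdict.
Trained networks look in the newest picture that a camera, given by its name, has taken for a name from the list of things; names that differ only in an ending like _2 or _b are one class to them, and where a whole thing is asked for, a point or a joint stands for the part that bears it (a point fixed in the world has none). Each returns a list of dicts, best first, with "score" (0 to 1); they miss things now and then, are a little off and sometimes report something else, mostly with a low value. They report only what shows in the picture. A call takes as long as a camera call. They do not tell look-alikes from the thing itself.
- bot.find_in(name, camera): "position" ([x, y, z] in mm, in the coordinates of the camera as it stood for that picture, good to about 4 mm: the middle of the surface that is visible of it).
- bot.regions_of(name, camera): "mask" (400x640 bool, what is visible of it).
The state is a dict: "t": time; "joint_positions": joint angles; "qvel": joint speeds; "tau": joint torques, N m; "ee_pos": TCP position; "eef_rot": TCP orientation; "force": force on the tool from outside, world axes, zero at the start; "wrist_torque": the same for the moment, N m; "gripper_width": finger opening in mm.
Only numpy, scipy, OpenCV 4.12 (cv2) and the standard library are available. Lean on these libraries where they do the work, as an engineer would, in place of code of your own. Each camera call takes 0.05 s, during which the arm holds its last target. There are 200 camera calls.

## Task

Take the stack apart from the top down, one thing at a time, and put each thing in its own place: the red finger trainer lying flat in the half-open drawer, the glass jar upright in the middle of the round cork coaster, the wooden foot roller in the middle of the blue mat and the black box in the middle of the yellow board, both the same way up as they are and lined up lengthwise with what they lie on. Do not drop the jar or tip it over, and leave the drawer, the steel dumbbell and the blue mug where they are.

Things in the scene. Friction and masses are not known exactly. Their poses are not given: they have to be found in the camera images.
- trainer_mid (a point): Red silicone finger trainer: a thick ring of 48 mm outer diameter (44 mm at its top and bottom edges), 26 mm hole at mid-height, 28 mm high, about 60 g, lying flat on the jar's lid at the top of the stack. The point is its centre, 14 mm above its underside; z is the ring's axis.
- jar_mid (a point): Empty clear glass jar, 64 mm in diameter, 60 mm high with its closed aluminium screw lid (62 mm in diameter, the top 14 mm; it stays on), about 250 g, standing on the foot roller. The point is its centre, 30 mm above its base; z is its axis.
- roller_mid (a point): Wooden foot roller: two side rails of wood with four grooved rollers fixed between them, 130 mm long (its y axis), 64 mm wide (x), 40 mm high, about 300 g, lying on the black box with its length along the box. The rails are 12 mm thick and are its flat sides, tops and feet. The point is its centre, 20 mm above its underside; z up.
- box_mid (a point): Black plastic storage box, shut by a clip-on lid that stays on, at the bottom of the stack: 175 mm long (its y axis), 58 mm wide (x; 54 mm below the lid's rim, which is the top 9 mm), 45 mm high, about 350 g. The point is its centre, 22.5 mm above its underside; z up.
- coaster: Round cork coaster fixed to the bench, 96 mm in diameter, 6 mm thick: the place for the jar. Origin at the centre of its underside, z up.
- mat: Blue fabric-covered mat fixed to the bench, 160 mm long (its y axis), 94 mm wide (x), 4 mm thick: the place for the foot roller. Origin at the centre of its underside, z up.
- board: Yellow plastic board fixed to the bench, 205 mm long (its y axis), 88 mm wide (x), 8 mm thick: the place for the black box. Origin at the centre of its underside, z up.
- drawer_spot (a point): Point on the floor (22 mm above the bench) of the open part of the plywood drawer: the place for the trainer. x points into the drawer unit (its edge 67 to 87 mm off, its top 85 mm above the bench), y across, z up. Inner front wall 62 mm off at -x, side walls 99 mm either side, 41 mm high; front panel 50 mm high, with a bar handle 50 mm before it. Slides easily if pushed.
- dumbbell: Bystander: steel hex dumbbell, 158 mm long (its y axis), heads 52 mm across the flats, lying on the bench. Origin at the centre of its underside.
- mug: Bystander: blue ceramic mug, 76 mm in diameter, 85 mm high. Origin at the centre of its underside.
Not all that is in view belongs to the job. What is shaped like the part that bears box_mid but green or purple is not meant.

How it is judged:
By the outcome, as a careful person would: the job done as asked, in the order asked, and still so for the second after the job is handed in, with the robot touching nothing.
It also fails if it takes over 122 s, if anything falls off the work surface, if the arm or the gripper's body presses on something with over 40 N, if the wrist force passes 120 N, or if a joint passes its speed limit or range.

## Working session

There is one attempt and no reset: what is moved stays moved. The work goes in short steps, Python scripts to look and compute and a shell command to move; the robot and the scene stay as the last step left them, time stands still between calls to the robot, and variables do not carry over. Pictures are saved under pics/ and viewed, about 12 in all and at most 16, crops included, and the job is handed in when it is done.

```bash
ls; mkdir -p pics
cat > h.py <<'E'
import numpy as np, cv2
from workcell import bot
from scipy.spatial.transform import Rotation as R
def camT(n):
    c=bot.get_calibration(n)
    if n!='wrist': return c,np.array(c['T'])
    o=bot.get_obs(); T=np.eye(4); T[:3,:3]=R.from_euler('xyz',o['eef_rot']).as_matrix(); T[:3,3]=o['ee_pos']
    return c,T@np.array(c['T_tool_cam'])
def snap(n,f=None):
    c,T=camT(n); p,d=bot.snapshot(n)
    if f: cv2.imwrite('pics/'+f,p[:,:,::-1])
    v,u=np.mgrid[0:400,0:640]
    P=np.stack([(u-c['cx'])/c['fx']*d,(v-c['cy'])/c['fy']*d,d],-1)@T[:3,:3].T+T[:3,3]
    P[d==0]=np.nan
    return p,d,P,c,T
def rect(pts):
    (c,s,a)=cv2.minAreaRect(pts.astype(np.float32)); 
    b=cv2.boxPoints((c,s,a)); e=[b[1]-b[0],b[2]-b[1]]; e=max(e,key=np.linalg.norm)
    return np.round(c,1),np.round(s,1),round(float(np.degrees(np.arctan2(e[1],e[0]))%180),1)
E
cat > a.py <<'E'
from h import *
print(bot.get_obs())
for n in ['top','side']:
    p,d,P,c,T=snap(n,n+'0.png'); np.savez(n+'0.npz',p=p,P=P)
    for k in ['trainer_mid','jar_mid','roller_mid','box_mid','coaster','mat','board','drawer_spot','dumbbell','mug']:
        try:
            for r in bot.find_in(k,n)[:3]:
                q=np.array(r['position']); print(n,k,round(r['score'],2),np.round(T[:3,:3]@q+T[:3,3]),np.round([c['fx']*q[0]/q[2]+c['cx'],c['fy']*q[1]/q[2]+c['cy']]))
        except Exception as e: print(k,e)
E
python3 a.py
```

```text
pics
{'t': 0.0, 'joint_positions': array([ 1.00381430e+00,  3.26927660e-01, -1.93557138e-01,  1.05199950e+00,
       -3.03562837e-06,  1.43660164e+00]), 'qvel': array([-0.000267  , -0.00081461,  0.001863  , -0.00011123, -0.00046994,
        0.00014196]), 'tau': array([ 1.11826834e-03, -4.43402338e+01,  2.62440097e+01,  1.55348482e-02,
       -1.96171745e-04, -7.33300055e-06]), 'ee_pos': array([230.31756663, 498.75881727, 191.52087157]), 'eef_rot': array([-3.13991945e+00, -2.22829377e-04,  2.70880513e+00]), 'force': array([-0.72716741,  0.92012395,  1.05289469]), 'wrist_torque': array([-0.01804381, -0.06258191, -0.00197849]), 'gripper_width': 85.40379313405448}
top jar_mid 0.56 [ 405. -306.  142.] [377. 224.]
top roller_mid 0.85 [ 406. -347.   84.] [387. 224.]
top box_mid 0.94 [ 360. -646.   42.] [471. 237.]
top box_mid 0.87 [ 234. -332.   47.] [382. 274.]
top box_mid 0.65 [ 408. -256.   46.] [359. 225.]
top coaster 0.79 [438. -49.   5.] [301. 218.]
top mat 0.69 [ 608. -285.    6.] [365. 170.]
top board 0.86 [614.  18.   4.] [282. 170.]
top drawer_spot 0.73 [605. 230.  24.] [223. 173.]
top drawer_spot 0.72 [441. -45.   4.] [300. 217.]
top dumbbell 0.81 [ 762. -131.   41.] [322. 128.]
top mug 0.77 [779. 103.  38.] [258. 124.]
side trainer_mid 0.58 [ 403. -325.  164.] [301. 236.]
side jar_mid 0.64 [614.   8.   7.] [342. 195.]
side jar_mid 0.61 [ 404. -336.  126.] [302. 248.]
side roller_mid 0.94 [ 401. -370.   79.] [303. 266.]
side box_mid 0.63 [ 234. -351.   47.] [248. 276.]
side box_mid 0.62 [ 361. -654.   45.] [305. 367.]
side box_mid 0.61 [765.  74.  54.] [376. 172.]
side coaster 0.65 [436. -48.  10.] [300. 209.]
side mat 0.65 [ 613. -291.    9.] [363. 252.]
side board 0.58 [615.   6.   9.] [343. 195.]
side drawer_spot 0.82 [599. 242.  20.] [327. 159.]
side dumbbell 0.58 [ 761. -153.   41.] [392. 212.]
side dumbbell 0.22 [ 401. -402.   43.] [305. 282.]
side mug 0.82 [765.  75.  53.] [375. 172.]
```

Run:
```python
import numpy as np,cv2
a=cv2.imread('pics/top0.png')[90:320,170:520]; b=cv2.imread('pics/side0.png')[130:400,200:480]
cv2.imwrite('pics/top0c.png',cv2.resize(a,None,fx=2.2,fy=2.2)); cv2.imwrite('pics/side0c.png',cv2.resize(b,None,fx=2.2,fy=2.2))
```

```text
(no output)
```

View pics/top0c.png

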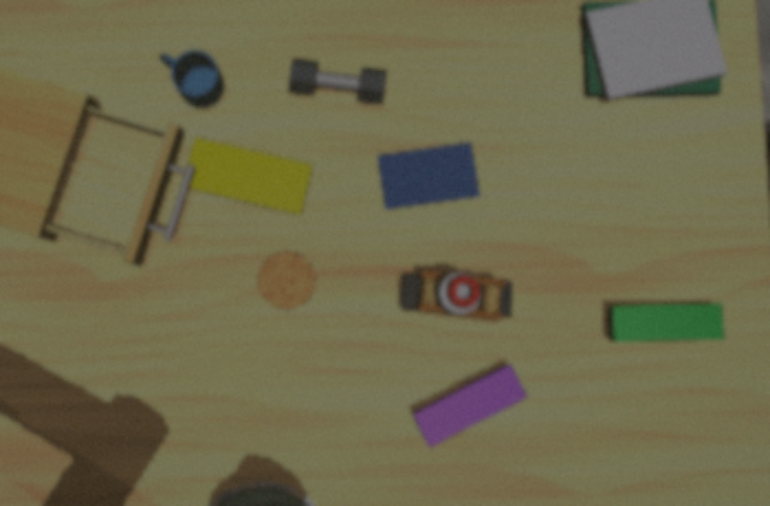

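View pics/side0c.png

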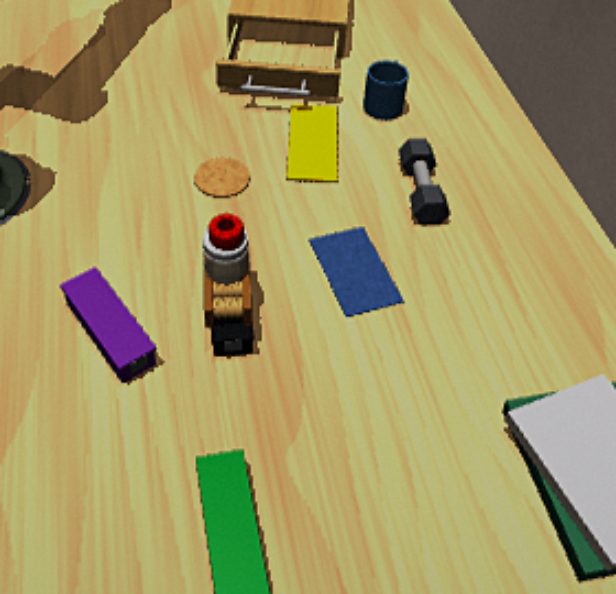

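The stack with the red ring is at top px (380,223). Its bottom is the black box. The green one at (473,237) and the purple one at (383,274) are look-alikes. Next I measure the places from the colours.

Run:
```python
from h import *
for n in ['top','side']:
    z=np.load(n+'0.npz'); p,P=z['p'],z['P']; c=bot.get_calibration(n); print(n,c['fx'],np.round(c['T'],3)[:3].tolist())
    h=cv2.cvtColor(p,cv2.COLOR_RGB2HSV); 
    def reg(name,m,lo,hi,x0,x1,y0,y1):
        m=m&(P[...,2]>lo)&(P[...,2]<hi)&(P[...,0]>x0)&(P[...,0]<x1)&(P[...,1]>y0)&(P[...,1]<y1)
        k,l,s,_=cv2.connectedComponentsWithStats(m.astype(np.uint8)); 
        if k<2: print(name,'none');return
        q=P[l==1+np.argmax(s[1:,4])]; print(name,len(q),np.round(np.nanmedian(q,0),1),*rect(q[:,:2]))
    H,S,V=h[...,0],h[...,1],h[...,2]
    reg('board',(H>25)&(H<34)&(S>200),-10,25,500,720,-100,130)
    reg('mat',(H>100)&(H<130)&(S>100),-10,25,500,720,-400,-180)
    reg('coaster',(H<20)&(S>110),-10,25,370,500,-110,20)
    reg('trainer',((H<8)|(H>172))&(S>150),130,190,330,480,-400,-240)
    for nm,lo,hi in [('lidish',130,150),('roller',70,100),('box',35,55)]: reg(nm,H>=0,lo,hi,330,480,-480,-220)
    m=(P[...,0]>480)&(P[...,0]<760)&(P[...,1]>120)&(P[...,1]<420)
    for lo,hi in [(75,95),(40,70)]: reg('drawer%d'%lo,m,lo,hi,400,900,110,480)
    reg('mug',H>=0,20,120,700,850,40,160); reg('db',H>=0,20,120,690,850,-250,-40)
```

```text
top 412.8474106888904 [[-0.016, -0.993, 0.118, 345.387], [-1.0, 0.017, 0.008, -136.22], [-0.01, -0.118, -0.993, 1501.112]]
board 42 [652.4  88.2   7.9] [653.6  85.2] [30.5 46. ] 113.4
mat 815 [ 612.  -283.4    3.4] [ 611.1 -284.2] [ 80.3 148.2] 97.4
coaster 489 [443.8 -45.4   5.3] [443.3 -44.6] [92.7 91.1] 62.7
trainer 68 [ 409.8 -319.1  172.5] [ 409.4 -314.7] [40.3 39.8] 67.0
lidish 105 [ 400.7 -299.8  144.3] [ 406.2 -311.2] [60.2 58.2] 31.0
roller 196 [ 399.7 -366.2   82. ] [ 401.7 -357.5] [58.4 65.5] 169.8
box 141 [ 413.8 -248.    44.5] [ 413.8 -247.4] [31.2 57.5] 177.0
drawer75 2302 [653.4 358.3  84. ] [645.3 372.8] [151.9 240.6] 163.0
drawer40 537 [571.9 170.5  59.7] [596.3 214.1] [200.1 236.9] 163.6
mug 314 [778.8  99.3  63. ] [778.5  99.9] [97.8 74.5] 27.3
db 520 [ 762.9 -134.5   42.6] [ 768.2 -135.5] [157.7  60.8] 80.9
side 372.12684654211876 [[0.982, -0.115, 0.147, 310.485], [-0.186, -0.66, 0.728, -1062.715], [0.013, -0.743, -0.669, 974.846]]
board 695 [612.3   7.3   7.8] [612.8  17.9] [208.   83.4] 75.7
mat 976 [ 609.4 -291.     4.1] [ 609.7 -284.6] [ 93.7 159.7] 97.6
coaster 367 [440.9 -51.8   5.6] [439.2 -46.3] [98.9 92.5] 60.3
trainer 218 [ 407.  -325.5  168.4] [ 407.2 -317.9] [43.4 43.9] 142.5
lidish 134 [ 399.8 -333.9  143.7] [ 403.5 -322.6] [45.1 60.6] 160.2
roller 387 [ 401.  -353.7   82.1] [ 403.2 -352.4] [74.1 61.9] 82.0
box 216 [ 399.9 -393.1   44.6] [ 398.  -389.3] [42.3 63.1] 170.0
drawer75 829 [651.5 351.   84.3] [643.9 371.3] [155.3 240.7] 163.0
drawer40 362 [569.3 150.7  53.4] [579.2 143.9] [ 60.4 217.2] 161.8
mug 394 [767.5  76.2  60.7] [768.8 101.6] [76.2 99.9] 90.1
db 463 [ 761.7 -144.6   40.2] [ 767.3 -135.4] [164.3  58.8] 81.5
```

```bash
python3 -m pendant '[[[2.2,-4,1.7,0,0,-0.124,1],[2.2,-4,1.7,0,0,-0.124,1],[2.2,-4,1.7,0,0,-0.124,1],[2.2,-4,1.7,0,0,-0.124,1],[2.2,-4,1.7,0,0,-0.124,1],[2.2,-4,1.7,0,0,-0.124,1],[2.2,-4,1.7,0,0,-0.124,1],[2.2,-4,1.7,0,0,-0.124,1]]]' 30
python3 -m pendant '[[[0,-4.8,0,0,0,-0.124,1],[0,-4.8,0,0,0,-0.124,1],[0,-4.8,0,0,0,0,1],[0,-4.8,0,0,0,0,1],[0,-4.8,0,0,0,0,1],[0,-4.8,0,0,0,0,1],[0,-4.8,0,0,0,0,1],[0,-4.8,0,0,0,0,1]]]'
python3 -c "
from h import *
c=bot.get_calibration('wrist');print(c['fx'],c['cx'],c['cy'],np.round(c['T_tool_cam'],3))"
```

```text
t: 1.9
ee_pos: [407.2, 177.6, 329.3]
eef_rot: [3.141, -0.0, 1.712]
force: [1.0, -0.4, 0.3]
gripper_width: 85.5
t: 2.7
ee_pos: [406.3, -206.7, 328.5]
eef_rot: [3.141, 0.0, 1.468]
force: [1.4, 0.2, 0.7]
gripper_width: 85.1
295.4234793320688 315.43442851858157 197.75063787079543 [[-1.00000e-03 -9.45000e-01 -3.27000e-01  8.57840e+01]
 [ 1.00000e+00 -1.00000e-03 -1.00000e-03 -5.10000e-02]
 [ 1.00000e-03 -3.27000e-01  9.45000e-01 -1.83947e+02]
 [ 0.00000e+00  0.00000e+00  0.00000e+00  1.00000e+00]]
```

```bash
python3 -m pendant '[[[0,-3.7,0,0,0,0,1],[0,-3.7,0,0,0,0,1],[0,-3.2,0,0,0,0,1],[0,0,0,0,0,0,1]]]'
cat > stk.py <<'E'
from h import *
import sys
p,d,P,c,T=snap('wrist',sys.argv[1]); h=cv2.cvtColor(p,cv2.COLOR_RGB2HSV); H,S,V=h[...,0],h[...,1],h[...,2]
W=(P[...,0]>310)&(P[...,0]<500)&(P[...,1]>-450)&(P[...,1]<-200)
for nm,m,lo,hi in [('trainer',((H<8)|(H>172))&(S>150),168,180),('lid',H>=0,138,150),('roller',H>=0,78,90),('box',H>=0,38,50)]:
    q=P[W&m&(P[...,2]>lo)&(P[...,2]<hi)]
    if len(q)>20: print(nm,len(q),np.round(np.median(q,0),1),*rect(q[:,:2]), 'bounds',np.round(q[:,:2].min(0)),np.round(q[:,:2].max(0)))
print(bot.get_obs()['ee_pos'])
E
python3 stk.py w1.png
```

```text
t: 3.1
ee_pos: [406.3, -314.3, 327.4]
eef_rot: [-3.141, 0.001, 1.464]
force: [0.3, 0.8, -0.2]
gripper_width: 85.4
trainer 876 [ 408.6 -308.7  175.1] [ 409.  -310.8] [45.5 45. ] 89.2 bounds [ 386. -334.] [ 431. -288.]
lid 818 [ 407.3 -297.8  147.2] [ 407.1 -303.6] [61.  50.8] 5.1 bounds [ 377. -331.] [ 438. -278.]
roller 1525 [ 408.3 -283.1   85.8] [ 407.1 -319.2] [129.1  64. ] 82.4 bounds [ 367. -387.] [ 446. -251.]
box 991 [ 410.8 -247.6   47.1] [ 407.7 -317.5] [176.8  57.5] 85.1 bounds [ 374. -405.] [ 444. -228.]
[ 406.29713867 -312.19141226  327.62006134]
```

View pics/w1.png

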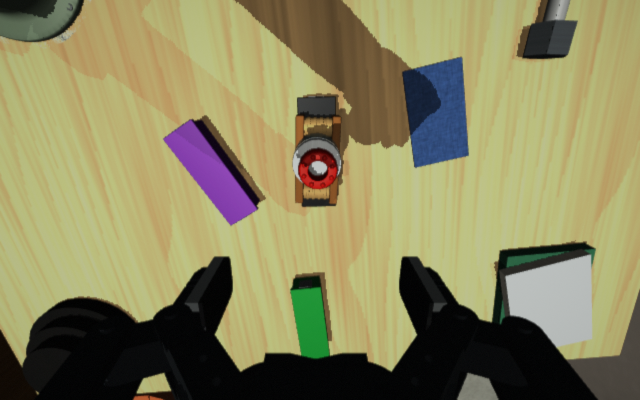

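```bash
python3 -m pendant '[[[0.2,0,-4.5,0,0,0,1],[0,0,-4.5,0,0,0,0.9],[0,0,-4.5,0,0,0,0.9],[0,0,-2.5,0,0,0,0.9],[0,0,-1.2,0,0,0,0.9],[0,0,-0.9,0,0,0,0.9],[0,0,0,0,0,0,0.9],[0,0,0,0,0,0,0.9]]]'
python3 -c "
from h import *
snap('wrist','w2.png')"
```

```text
t: 3.95
ee_pos: [409.5, -311.2, 148.6]
eef_rot: [3.14, 0.001, 1.469]
force: [0.3, -0.3, 0.6]
gripper_width: 77.0
```

View pics/w2.png

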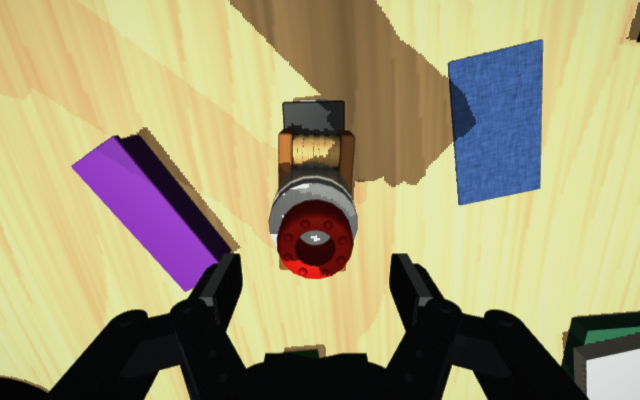

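The ring's hole is at (316,240), midway between the tips at (228,270) and (402,270), and about 3 mm towards +y. I close on it now.

```bash
python3 -m pendant '[[[0,0.2,-0.3,0,0,0,0.8],[0,0,0,0,0,0,0.4],[0,0,0,0,0,0,0.4],[0,0,0,0,0,0,0.4],[0,0,0,0,0,0,0.4],[0,0,0,0,0,0,0.4]]]' 25
python3 -m pendant '[[[0,0,0.5,0,0,0,0.4],[0,0,1,0,0,0,0.4],[0,0,2,0,0,0,0.4],[0,0,2,0,0,0,0.4],[0,0,2,0,0,0,0.4]]]'
python3 stk.py w3.png
```

```text
t: 4.6
ee_pos: [408.7, -308.7, 144.3]
eef_rot: [3.142, 0.0, 1.469]
force: [-0.0, -0.4, 0.7]
gripper_width: 34.3
t: 5.1
ee_pos: [408.8, -308.8, 221.0]
eef_rot: [3.141, 0.0, 1.469]
force: [0.2, 0.3, 0.2]
gripper_width: 34.3
trainer 1714 [ 408.9 -307.2  175.1] [ 408.9 -310.3] [45.6 45.7] 142.4 bounds [ 386. -333.] [ 432. -288.]
lid 1448 [ 407.5 -294.3  147.2] [ 407.5 -301.6] [61.  46.4] 0.1 bounds [ 377. -325.] [ 438. -278.]
roller 1910 [ 411.7 -275.    86.2] [ 407.2 -319.2] [129.6  64.1] 82.3 bounds [ 367. -387.] [ 447. -251.]
box 1503 [ 412.  -246.1   47.2] [ 408.4 -316.5] [175.5  57.5] 85.5 bounds [ 374. -404.] [ 444. -228.]
[ 410.16433336 -310.1285025   224.33846872]
```

View pics/w3.png

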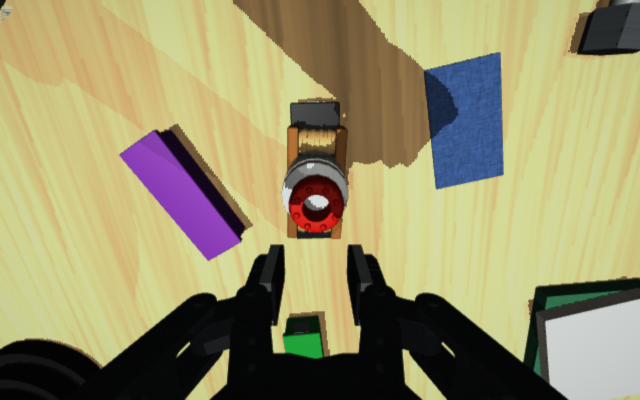

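The ring was not gripped (width 34 mm, stack undisturbed). I'll find the fingers in the depth image to see why.

Run:
```python
from h import *
p,d,P,c,T=snap('wrist'); o=bot.get_obs(); print(o['ee_pos'],o['gripper_width'])
Tc=np.array(c['T_tool_cam']); 
for v in range(240,330,8):
    r=[]
    for u in (264,272,278,354,362):
        z=d[v,u]; q=Tc@np.array([(u-c['cx'])/c['fx']*z,(v-c['cy'])/c['fy']*z,z,1]); r.append(np.round(q[:3]).astype(int).tolist())
    print(v,r)
```

```text
[ 410.21194969 -310.2234877   222.79746753] 33.9884382106432
240 [[-123, -79, 222], [-124, -67, 223], [-123, -58, 222], [-123, 58, 222], [-123, 71, 223]]
248 [[-137, -80, 222], [13, -22, -50], [12, -19, -49], [12, 20, -49], [12, 24, -50]]
256 [[9, -26, -51], [13, -21, -59], [13, -18, -58], [12, 19, -57], [13, 22, -59]]
264 [[9, -25, -59], [12, -20, -64], [13, -17, -66], [13, 18, -66], [13, 21, -65]]
272 [[13, -23, -73], [12, -19, -71], [10, -17, -68], [13, 17, -72], [13, 20, -72]]
280 [[13, -22, -78], [13, -18, -79], [7, -17, -70], [8, 17, -72], [12, 19, -78]]
288 [[14, -21, -85], [10, -18, -80], [3, -17, -70], [5, 17, -73], [10, 19, -80]]
296 [[13, -20, -89], [6, -19, -79], [-1, -17, -71], [1, 17, -74], [9, 19, -84]]
304 [[13, -19, -94], [2, -19, -80], [-4, -17, -73], [-2, 17, -75], [7, 18, -86]]
312 [[13, -18, -98], [-3, -19, -79], [-7, -17, -74], [-5, 17, -76], [14, 16, -99]]
320 [[18, -17, -108], [-6, -19, -81], [-275, -64, 223], [-8, 17, -78], [18, 15, -108]]
328 [[18, -16, -111], [-291, -75, 223], [-294, -65, 225], [-295, 66, 226], [19, 14, -112]]
```

The fingertips lie about 48 mm above the reported TCP, where about 2 mm was expected. The earlier descent therefore stayed above the ring. I'll go lower by that amount, in steps, with a check.

```bash
python3 -m pendant '[[[0,0,-2,0,0,0,0.9],[0,0,-2,0,0,0,0.9],[0,0,-2,0,0,0,0.9],[0,0,-2,0,0,0,0.9],[0,0,-2,0,0,0,0.9],[0,0,-1.5,0,0,0,0.9],[0,0,0,0,0,0,0.9],[0,0,0,0,0,0,0.9]]]'
cat > fing.py <<'E'
from h import *
import sys
p,d,P,c,T=snap('wrist',sys.argv[1] if len(sys.argv)>1 else None); o=bot.get_obs(); print(np.round(o['ee_pos'],1),o['gripper_width'],np.round(o['force'],1))
Tc=np.array(c['T_tool_cam']); Q=(P-T[:3,3])@T[:3,:3]@Tc[:3,:3].T+Tc[:3,3]
for s in(-1,1):
    m=(s*Q[...,1]>5)&(s*Q[...,1]<58)&(abs(Q[...,0])<16)&(Q[...,2]<-40)&(Q[...,2]>-110)&(p.max(-1)<90)
    q=Q[m]; print('finger',s,len(q),'tip z (tool)',np.round(np.percentile(q[:,2],[99,95]),1),'world',round(float(np.percentile(P[m][:,2],99)),1),'inner y',np.round(np.percentile(s*q[:,1],2),1))
E
python3 fing.py w4.png
```

```text
t: 6.0
ee_pos: [408.5, -308.5, 104.2]
eef_rot: [-3.141, -0.0, 1.469]
force: [0.2, 0.1, 0.1]
gripper_width: 76.9
[ 408.9 -309.   104.9] 77.07211019384297 [-0.3  0.5  0.3]
finger -1 6308 tip z (tool) [-49.1 -56. ] world 213.3 inner y 6.6
finger 1 6583 tip z (tool) [-48.6 -55.8] world 213.6 inner y 6.7
```

View pics/w4.png

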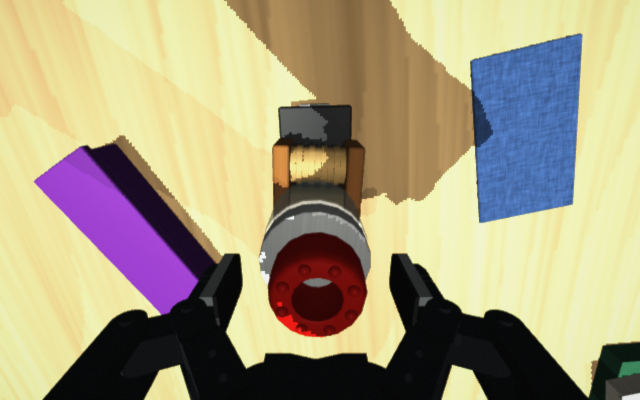

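```bash
python3 -m pendant '[[[0,-0.2,-0.5,0,0,0,0.8],[0,0,0,0,0,0,0.4],[0,0,0,0,0,0,0.4],[0,0,0,0,0,0,0.4],[0,0,0,0,0,0,0.4],[0,0,0,0,0,0,0.4]]]' 25
python3 -m pendant '[[[0,0,0.5,0,0,0,0.4],[0,0,1,0,0,0,0.4],[0,0,2,0,0,0,0.4],[0,0,2,0,0,0,0.4],[0,0,2,0,0,0,0.4]]]'
python3 stk.py w5.png
```

```text
t: 6.65
ee_pos: [408.9, -311.4, 99.9]
eef_rot: [3.141, 0.001, 1.469]
force: [-2.2, -1.2, 5.5]
gripper_width: 59.2
t: 7.15
ee_pos: [408.8, -310.2, 175.1]
eef_rot: [3.141, -0.001, 1.469]
force: [-0.4, 0.5, 0.0]
gripper_width: 43.5
lid 4212 [ 411.8 -303.4  147.2] [ 411.3 -304.5] [53.3 60.6] 171.8 bounds [ 380. -334.] [ 441. -278.]
roller 2007 [ 410.5 -271.7   85.9] [ 408.5 -310.5] [112.1  63.9] 82.4 bounds [ 370. -366.] [ 447. -251.]
box 1681 [ 415.2 -243.8   47.2] [ 415.2 -257. ] [59.6 61.7] 94.1 bounds [ 385. -290.] [ 445. -228.]
[ 410.23875358 -311.64416838  178.45782431]
```

View pics/w5.png

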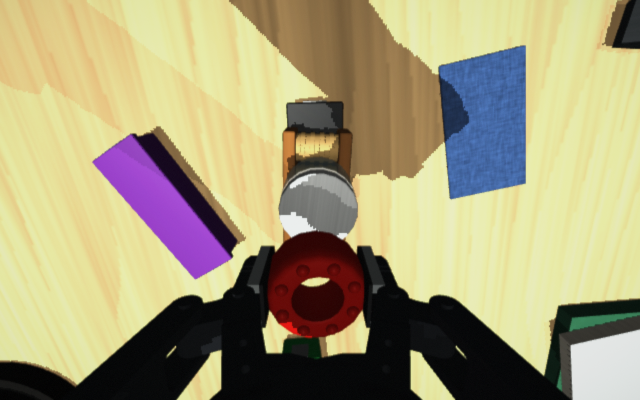

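Picture: the ring is held level at (316,290), and the jar still stands on the roller at (318,205). The tips first touched the lid's rim and then closed on the ring. I measure the ring in the hand.

```bash
cat > ring.py <<'E'
from h import *
p,d,P,c,T=snap('wrist'); o=bot.get_obs(); h=cv2.cvtColor(p,cv2.COLOR_RGB2HSV); H,S,V=h[...,0],h[...,1],h[...,2]
m=((H<8)|(H>172))&(S>150)&(d<320); q=P[m]-o['ee_pos']; t=np.percentile(q[:,2],90); q=q[q[:,2]>t-5]
A=np.c_[q[:,:2],np.ones(len(q))]; s=np.linalg.lstsq(A,q[:,2],rcond=None)[0]
print(len(q),'top rel tcp',np.median(q,0).round(1),rect(q[:,:2]),'tilt',s[:2].round(3),o['gripper_width'],o['ee_pos'].round(1))
E
python3 ring.py
```

```text
0 top rel tcp [nan nan nan] (array([0., 0.]), array([0., 0.]), 0.0) tilt [0. 0.] 43.235733091152525 [ 410.3 -311.8  177. ]
  return _methods._mean(a, axis=axis, dtype=dtype,
  ret = um.true_divide(
```

```bash
sed -i 's/&(d<320)/\&(d<320)\&(d>0)/' ring.py; python3 ring.py
```

```text
5063 top rel tcp [-0.3  4.2 74.7] (array([ 0.7, -0.2]), array([44.7, 45.4]), 127.6) tilt [-0.057 -0.012] 44.27409077734545 [ 409.6 -311.2  175.4]
```

```bash
python3 -m pendant '[[[0.8,2.2,1.5,0,0,0,0.4],[1.6,4.4,1,0,0,-0.03,0.4],[1.6,4.4,0,0,0,-0.03,0.4],[1.6,4.4,0,0,0,-0.03,0.4],[1.6,4.4,0,0,0,-0.03,0.4],[1.6,4.4,0,0,0,-0.03,0.4],[1.6,4.4,0,0,0,-0.03,0.4],[1.6,4.4,0,0,0,-0.03,0.4]]]'
python3 -m pendant '[[[1.6,4.4,0,0,0,0.015,0.4],[1.6,4.4,0,0,0,0,0.4],[1.6,4.4,0,0,0,0,0.4],[1.6,4.4,0,0,0,0,0.4],[1.6,4.4,0,0,0,0,0.4],[0,2,0,0,0,0,0.4],[0,0,0,0,0,0,0.4]]]'
python3 - <<'E'
from h import *
p,d,P,c,T=snap('wrist','w6.png'); np.savez('w6.npz',p=p,P=P)
m=(d>300)&(P[...,0]>450)&(P[...,0]<760)&(P[...,1]>90)&(P[...,1]<420)
a=np.radians(73); ex=np.array([np.cos(a),np.sin(a)]); ey=np.array([-ex[1],ex[0]]); c0=np.array([600,226])
Q=(P[...,:2]-c0)
qx,qy=Q@ex,Q@ey
for nm,lo,hi in [('floor',15,30),('rail',58,72),('unit',78,95)]:
    k=m&(P[...,2]>lo)&(P[...,2]<hi); print(nm,k.sum(),np.percentile(P[k][:,2],50).round(1),'x',np.percentile(qx[k],[1,5,50,95,99]).round(),'y',np.percentile(qy[k],[1,5,50,95,99]).round(), rect(P[k][:,:2]))
for r in bot.find_in('drawer_spot','wrist')[:2]: print(r['score'],T[:3,:3]@np.array(r['position'])+T[:3,3])
print(bot.get_obs()['ee_pos'],bot.get_obs()['gripper_width'])
E
```

```text
t: 8.1
ee_pos: [528.3, 21.5, 198.0]
eef_rot: [-3.14, 0.0, 1.258]
force: [0.1, 0.1, -0.0]
gripper_width: 43.6
t: 8.8
ee_pos: [607.4, 262.1, 197.1]
eef_rot: [-3.139, 0.001, 1.278]
force: [-0.2, -1.8, -0.7]
gripper_width: 43.3
floor 15465 24.3 x [-49. -44.  17.  71.  75.] y [-164.  -91.    1.   93.  101.] (array([638.2, 222.2]), array([150.7, 295.8]), 153.7)
rail 2724 65.0 x [-79. -56. -25.  72.  80.] y [-177. -166.  -72.  107.  114.] (array([635.7, 223.1]), array([159.8, 300.1]), 155.4)
unit 340 85.3 x [-90. -86. -58. -42. -40.] y [-179. -178. -167. -162. -162.] (array([742.8, 115.1]), array([52.2, 13.2]), 61.4)
0.63 [600.3999678  231.79031147  24.35245615]
[607.60555025 258.83784108 197.95995115] 43.98800191947923
```

View pics/w6.png

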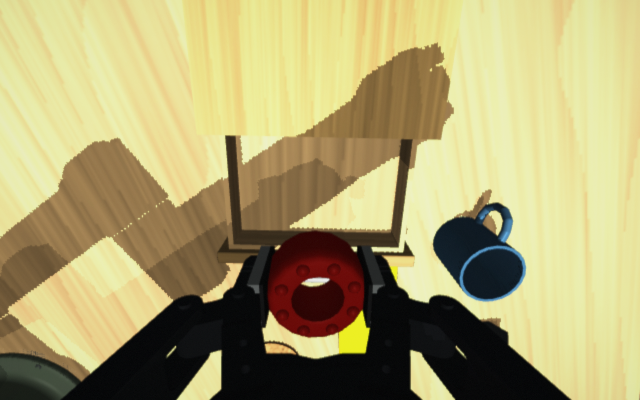

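```bash
python3 -m pendant '[[[-0.7,-2.7,-2,0,0,0,0.4],[0,0,-4,0,0,0,0.4],[0,0,-4,0,0,0,0.4],[0,0,-4,0,0,0,0.4],[0,0,-3,0,0,0,0.4],[0,0,-2,0,0,0,0.4],[0,0,-1,0,0,0,0.4],[0,0,-1,0,0,0,0.4]]]'
python3 -m pendant '[[[0,0,-0.5,0,0,0,0.4],[0,0,0,0,0,0,0.4],[0,0,0,0,0,0,0.4]]]'
python3 fing.py w7.png; python3 ring.py
```

```text
t: 9.7
ee_pos: [601.7, 230.9, -10.8]
eef_rot: [3.142, 0.0, 1.272]
force: [0.7, 1.5, 0.7]
gripper_width: 43.3
t: 10.0
ee_pos: [602.4, 232.4, -14.8]
eef_rot: [3.14, -0.001, 1.274]
force: [0.1, 0.4, -0.3]
gripper_width: 44.0
[602.5 232.5 -14.7] 43.8713215263844 [-0.4  0.5 -1.5]
finger -1 8034 tip z (tool) [-50.2 -57.2] world 94.7 inner y 7.1
finger 1 7884 tip z (tool) [-49.4 -56.4] world 94.9 inner y 6.9
5105 top rel tcp [-0.5  4.1 73.1] (array([-0.6, -0.1]), array([45.4, 44.2]), 73.1) tilt [-0.06   0.002] 43.49298162784933 [602.5 232.6 -14.7]
```

View pics/w7.png

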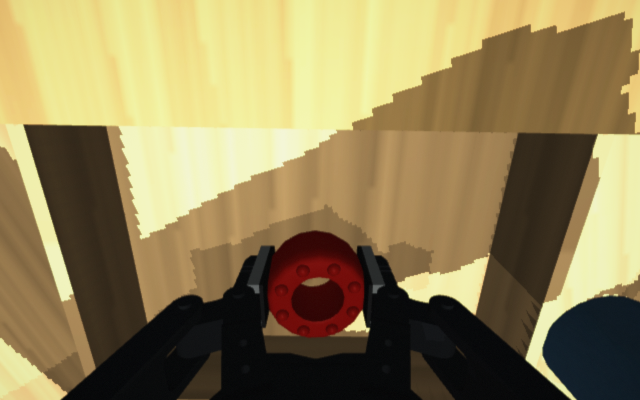

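The ring is centred in the drawer at (316,290), with walls at (85,250) and (530,250). I lower it gently.

```bash
python3 -m pendant '[[[0,0,-0.3,0,0,0,0.4],[0,0,-0.2,0,0,0,0.4],[0,0,0,0,0,0,0.4]]]'
python3 -m pendant '[[[0,0,-0.1,0,0,0,0.4],[0,0,0,0,0,0,0.4]]]'
```

```text
t: 10.4
ee_pos: [602.6, 233.2, -18.9]
eef_rot: [3.14, -0.002, 1.274]
force: [-1.8, -0.1, 9.3]
gripper_width: 43.7
t: 10.6
ee_pos: [602.8, 233.6, -18.9]
eef_rot: [3.14, -0.003, 1.274]
force: [-3.1, 0.4, 15.9]
gripper_width: 43.7
```

```bash
python3 -m pendant '[[[0,0,0.1,0,0,0,0.4],[0,0,0,0,0,0,0.7],[0,0,0,0,0,0,0.8],[0,0,0,0,0,0,0.8],[0,0,3,0,0,0,0.8],[0,0,4,0,0,0,0.8],[0,0,4,0,0,0,0.8],[0,0,4,0,0,0,0.8]]]'
python3 - <<'E'
from h import *
p,d,P,c,T=snap('wrist','w8.png'); h=cv2.cvtColor(p,cv2.COLOR_RGB2HSV); H,S=h[...,0],h[...,1]
q=P[((H<8)|(H>172))&(S>150)&(d>0)]; print(np.percentile(q[:,2],[5,50,95]).round(1)); q=q[q[:,2]>np.percentile(q[:,2],90)-6]; print(rect(q[:,:2]))
print(bot.get_obs()['ee_pos'])
E
```

```text
t: 11.4
ee_pos: [601.2, 232.1, 130.2]
eef_rot: [-3.141, 0.001, 1.274]
force: [0.4, 0.3, -0.3]
gripper_width: 68.4
[34.1 51.8 54.1]
(array([601.1, 233.7]), array([44.5, 46.2]), 164.5)
[605.30420632 233.24631002 138.04398436]
```

```bash
python3 -m pendant '[[[-0.8,-2.3,2.5,0,0,0,1],[-1.6,-4.2,1.8,0,0,0,1],[-1.6,-4.2,1.8,0,0,0,1],[-1.6,-4.5,0,0,0,0.03,1],[-1.6,-4.5,0,0,0,0.03,1],[-1.6,-4.5,0,0,0,0.03,1],[-1.6,-4.5,0,0,0,0.03,1],[-1.6,-4.5,0,0,0,0.03,1]]]' 40
python3 -m pendant '[[[-1.6,-4.5,0,0,0,0.014,1],[-1.6,-4.5,0,0,0,0,1],[-1.6,-4.5,0,0,0,0,1],[-1.6,-4.5,0,0,0,0,1],[-0.6,-3,0,0,0,0,1],[0,0,0,0,0,0,1],[0,0,0,0,0,0,1]]]'
python3 stk.py w9.png; python3 -c "
from h import *
for i in range(3): bot.snapshot('wrist'); o=bot.get_obs(); print(o['ee_pos'].round(1),o['eef_rot'])"
```

```text
t: 12.25
ee_pos: [480.7, -101.3, 190.0]
eef_rot: [3.142, 0.0, 1.425]
force: [0.0, -0.3, 0.2]
gripper_width: 85.6
t: 12.95
ee_pos: [411.2, -309.9, 189.7]
eef_rot: [-3.141, -0.001, 1.436]
force: [-1.1, 0.1, 0.3]
gripper_width: 85.3
lid 4249 [ 411.  -306.4  147.2] [ 410.6 -308.6] [61.2 60.8] 85.0 bounds [ 380. -339.] [ 441. -278.]
roller 2422 [ 409.2 -276.    86.1] [ 407.3 -319.1] [129.4  64.1] 82.4 bounds [ 368. -387.] [ 447. -251.]
box 1744 [ 412.6 -245.8   47.2] [ 405.6 -316.4] [175.7  57.5] 83.4 bounds [ 374. -405.] [ 444. -228.]
[ 411.38447356 -309.09230719  189.77425973]
[ 411.6 -308.7  189.9] [-3.14092035e+00 -8.91199969e-04  1.43863683e+00]
[ 411.8 -308.5  190.1] [-3.14117765e+00 -6.25455160e-04  1.43925572e+00]
[ 411.9 -308.5  190.2] [-3.14126215e+00 -4.18713507e-04  1.43957301e+00]
```

View pics/w9.png

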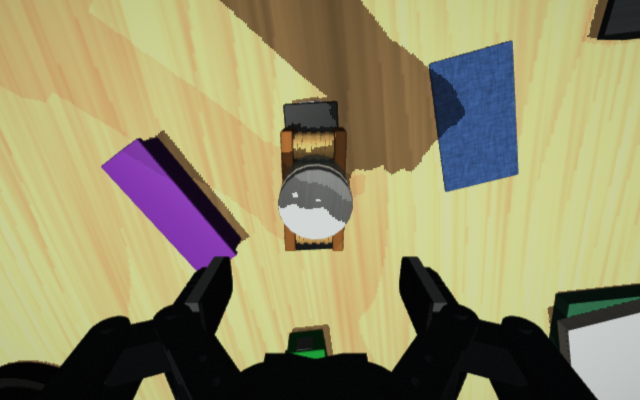

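The jar's lid is at (316,203), its centre at (410.6,-308.6), right under the tool. I descend and grip.

```bash
python3 -m pendant '[[[-0.1,0,-2.5,0,0,0,1],[0,0,-3,0,0,0,1],[0,0,-3,0,0,0,1],[0,0,-2.4,0,0,0,1],[0,0,-1.5,0,0,0,1],[0,0,-1,0,0,0,1],[0,0,-0.5,0,0,0,1],[0,0,0,0,0,0,1]]]'
python3 -m pendant '[[[0,0,0,0,0,0,0.6],[0,0,0,0,0,0,0.6],[0,0,0,0,0,0,0.6],[0,0,0,0,0,0,0.6]]]' 40
python3 -m pendant '[[[0,0,0.2,0,0,0,0.6],[0,0,0.4,0,0,0,0.6],[0,0,1,0,0,0,0.6],[0,0,1,0,0,0,0.6],[0,0,1,0,0,0,0.6],[0,0,0,0,0,0,0.6]]]'
python3 stk.py w10.png
```

```text
t: 13.95
ee_pos: [410.8, -309.2, 51.2]
eef_rot: [-3.141, -0.0, 1.439]
force: [0.5, -0.0, 0.1]
gripper_width: 85.3
t: 14.35
ee_pos: [411.1, -310.2, 52.4]
eef_rot: [3.14, 0.001, 1.438]
force: [-2.1, 1.3, 6.0]
gripper_width: 63.2
t: 14.95
ee_pos: [411.8, -310.8, 89.2]
eef_rot: [3.139, 0.002, 1.438]
force: [0.6, -1.0, -1.6]
gripper_width: 63.1
lid 1497 [ 415.5 -284.7  144.9] [ 414.4 -290.4] [26. 90.] 171.8 bounds [ 368. -309.] [ 457. -277.]
roller 4896 [ 411.6 -274.    85.5] [ 412.1 -283.4] [57.2 64.3] 172.4 bounds [ 377. -308.] [ 447. -251.]
box 3375 [ 415.2 -244.9   47.2] [ 412.4 -262.9] [68.4 58.2] 84.0 bounds [ 385. -299.] [ 444. -228.]
[ 411.37049459 -310.38052999   88.38930701]
```

View pics/w10.png

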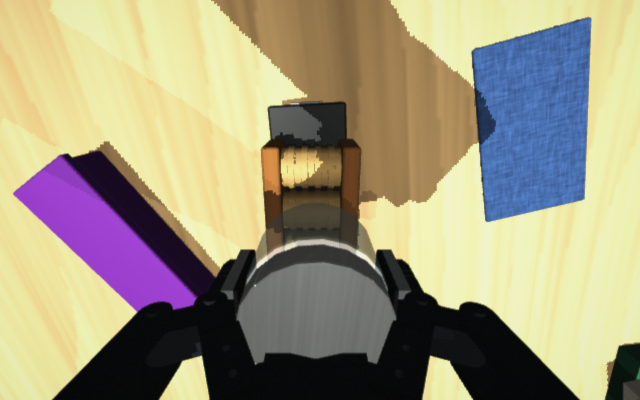

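Jar held upright (width 63) at (315,300). I move towards the coaster and look at it on the way.

```bash
python3 -m pendant '[[[0,0,2,0,0,0,0.6],[0.4,2,2,0,0,0,0.6],[0.5,3.2,0,0,0,0,0.6],[0.5,4,0,0,0,0,0.6],[0.5,4,0,0,0,0,0.6],[0.5,3.2,0,0,0,0,0.6],[0.5,2,0,0,0,0,0.6],[0,0,0,0,0,0,0.6]]]'
cat > coast.py <<'E'
from h import *
p,d,P,c,T=snap('wrist'); h=cv2.cvtColor(p,cv2.COLOR_RGB2HSV)
m=(h[...,0]<20)&(h[...,1]>110)&(d>0)&(P[...,2]<30)&(P[...,0]>380)&(P[...,0]<500)&(P[...,1]>-105)&(P[...,1]<15)&(P[...,2]>4.5)
k,l,s,_=cv2.connectedComponentsWithStats(m.astype(np.uint8)); m=l==1+np.argmax(s[1:,4])
q=P[m]; print(len(q),np.median(q,0).round(1),rect(q[:,:2]),q.min(0).round(),q.max(0).round())
hull=cv2.convexHull(q[:,:2].astype(np.float32)); print('circle',cv2.minEnclosingCircle(hull))
o=bot.get_obs(); print(o['ee_pos'].round(1),o['gripper_width'])
p[m]=[255,0,255]; cv2.imwrite('pics/w11.png',p[:,:,::-1])
E
python3 coast.py
```

```text
t: 15.8
ee_pos: [439.4, -123.2, 127.0]
eef_rot: [-3.141, -0.001, 1.442]
force: [-0.1, -0.5, -1.7]
gripper_width: 63.1
7590 [441.2 -37.7   8.2] (array([439.6, -41.3]), array([94.7, 94.8]), 128.7) [392. -89.   5.] [487.   6.  11.]
circle ((439.5849304199219, -41.487247467041016), 47.898719787597656)
[ 439.5 -124.7  127.1] 63.2280507446784
```

View pics/w11.png

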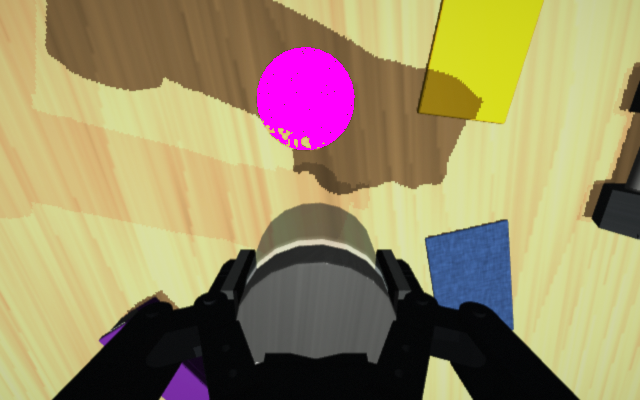

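```bash
python3 -m pendant '[[[0,2,0,0,0,0,0.6],[0,3.3,0,0,0,0,0.6],[0,2,0,0,0,0,0.6],[0,1,0,0,0,0,0.6],[0,0,-2,0,0,0,0.6],[0,0,-3,0,0,0,0.6],[0,0,-3,0,0,0,0.6],[0,0,-2.5,0,0,0,0.6]]]'
python3 -m pendant '[[[0,0,-2,0,0,0,0.6],[0,0,-1.2,0,0,0,0.6],[0,0,-0.8,0,0,0,0.6],[0,0,-0.4,0,0,0,0.6],[0,0,-0.2,0,0,0,0.6],[0,0,0,0,0,0,0.6]]]'
python3 -m pendant '[[[0,0,-0.1,0,0,0,0.6],[0,0,-0.1,0,0,0,0.6],[0,0,0,0,0,0,0.6]]]'
```

```text
t: 16.65
ee_pos: [439.7, -43.9, 21.0]
eef_rot: [3.142, 0.001, 1.436]
force: [-0.1, -0.3, -2.3]
gripper_width: 62.6
t: 17.25
ee_pos: [440.1, -43.0, -23.5]
eef_rot: [3.141, 0.0, 1.437]
force: [0.6, 0.4, -1.0]
gripper_width: 62.5
t: 17.55
ee_pos: [439.8, -42.7, -25.5]
eef_rot: [3.141, 0.0, 1.438]
force: [-0.6, -0.1, -1.7]
gripper_width: 63.4
```

```bash
python3 -m pendant '[[[0,0,-0.1,0,0,0,0.6],[0,0,0,0,0,0,0.6]]]'
python3 -m pendant '[[[0,0,-0.1,0,0,0,0.6],[0,0,0,0,0,0,0.6]]]'
```

```text
t: 17.75
ee_pos: [439.9, -42.7, -26.5]
eef_rot: [3.141, 0.0, 1.438]
force: [-0.7, 0.5, -0.4]
gripper_width: 63.0
t: 17.95
ee_pos: [439.9, -42.7, -26.6]
eef_rot: [3.141, 0.0, 1.438]
force: [-4.4, 1.1, 15.0]
gripper_width: 63.3
```

```bash
python3 -m pendant '[[[0,0,0.1,0,0,0,0.6],[0,0,0,0,0,0,0.8],[0,0,0,0,0,0,1],[0,0,0,0,0,0,1],[0,0,0,0,0,0,1],[0,0,2,0,0,0,1],[0,0,3,0,0,0,1],[0,0,4,0,0,0,1]]]'
python3 -m pendant '[[[0,0,4.5,0,0,0,1],[0.0,-4,2.5,0,0,0,1],[0,-4.5,1,0,0,0,1],[0,0,0,0,0,0,1],[0,0,0,0,0,0,1]]]'
python3 - <<'E'
from h import *
p,d,P,c,T=snap('wrist','w12.png')
W=(abs(P[...,0]-440)<60)&(abs(P[...,1]+43)<60)
q=P[W&(P[...,2]>62)&(P[...,2]<75)]; print('lid',len(q),np.median(q,0).round(1),rect(q[:,:2]))
h=cv2.cvtColor(p,cv2.COLOR_RGB2HSV)
m=(h[...,0]<20)&(h[...,1]>110)&W&(P[...,2]>4.5)&(P[...,2]<15)
k,l,s,_=cv2.connectedComponentsWithStats(m.astype(np.uint8)); q=P[m]
print('coaster bounds',np.percentile(q,.5,0).round(1),np.percentile(q,99.5,0).round(1)); print(bot.get_obs()['ee_pos'].round(1))
E
```

```text
t: 18.75
ee_pos: [438.0, -42.3, 63.0]
eef_rot: [-3.138, -0.0, 1.438]
force: [1.1, -0.3, 0.6]
gripper_width: 85.3
t: 19.25
ee_pos: [439.5, -128.3, 143.2]
eef_rot: [3.142, -0.0, 1.435]
force: [-0.0, 0.3, -1.5]
gripper_width: 85.3
lid 4522 [440.1 -40.3  68.3] (array([439.9, -41.6]), array([60.9, 61.2]), 120.4)
coaster bounds [392.7 -87.9   5.1] [486.1   5.4  10.1]
[ 438.9 -127.3  142.7]
```

View pics/w12.png

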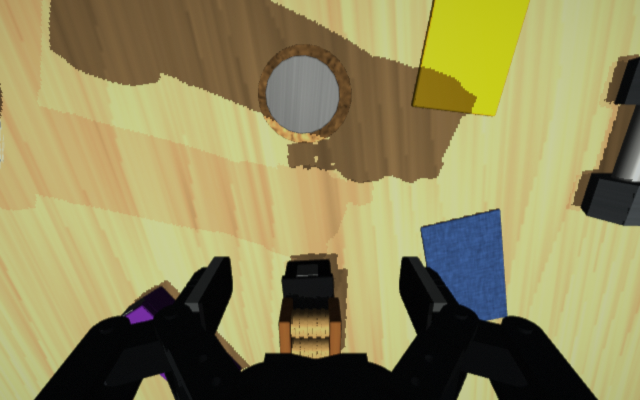

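Jar centred on the coaster: lid at (439.9,-41.6), coaster at (439.4,-41.2). Now the roller.

```bash
python3 -m pendant '[[[-0.4,-2.5,0,0,0,0,1],[-0.7,-4.2,0,0,0,0,1],[-0.7,-4.2,0,0,0,0,1],[-0.7,-4.2,0,0,0,0,1],[-0.7,-4,0,0,0,0,1],[0,0,0,0,0,0,1],[0,0,0,0,0,0,1]]]' 60
python3 stk.py w13.png
```

```text
t: 20.0
ee_pos: [407.2, -317.3, 142.1]
eef_rot: [-3.14, -0.002, 1.438]
force: [-0.4, 0.3, -0.1]
gripper_width: 85.2
roller 8282 [ 408.1 -309.2   84.2] [ 407.3 -319.5] [130.   64.2] 82.4 bounds [ 368. -387.] [ 447. -251.]
box 2604 [ 412.7 -247.2   47.2] [ 409.3 -316.5] [175.6  58. ] 85.9 bounds [ 374. -405.] [ 444. -228.]
[ 407.33998324 -316.70834723  142.28966168]
```

```bash
python3 -m pendant '[[[0,-0.2,-2.5,0,0,0,1],[0,0,-3,0,0,0,1],[0,0,-3,0,0,0,1],[0,0,-2.2,0,0,0,1],[0,0,-1.4,0,0,0,1],[0,0,-0.8,0,0,0,1],[0,0,-0.5,0,0,0,1],[0,0,0,0,0,0,1]]]'
python3 -m pendant '[[[0,0,0,0,0,0,0.6],[0,0,0,0,0,0,0.6],[0,0,0,0,0,0,0.6],[0,0,0,0,0,0,0.6],[0,0,0,0,0,0,0.6]]]' 60
python3 -m pendant '[[[0,0,0.2,0,0,0,0.6],[0,0,0.4,0,0,0,0.6],[0,0,1,0,0,0,0.6],[0,0,1,0,0,0,0.6],[0,0,2,0,0,0,0.6],[0,0,2,0,0,0,0.6],[0,0,0,0,0,0,0.6]]]'
python3 - <<'E'
from h import *
p,d,P,c,T=snap('wrist','w13.png'); np.savez('w13.npz',p=p,P=P)
E
```

```text
t: 20.85
ee_pos: [407.8, -319.7, 9.1]
eef_rot: [-3.141, -0.001, 1.439]
force: [-0.1, -0.6, -0.0]
gripper_width: 85.7
t: 21.35
ee_pos: [408.1, -321.2, 10.3]
eef_rot: [3.14, 0.001, 1.438]
force: [-0.6, 2.1, 6.1]
gripper_width: 63.4
t: 22.05
ee_pos: [409.5, -322.6, 78.4]
eef_rot: [3.137, 0.004, 1.438]
force: [1.6, -1.3, -4.1]
gripper_width: 63.0
```

View pics/w13.png

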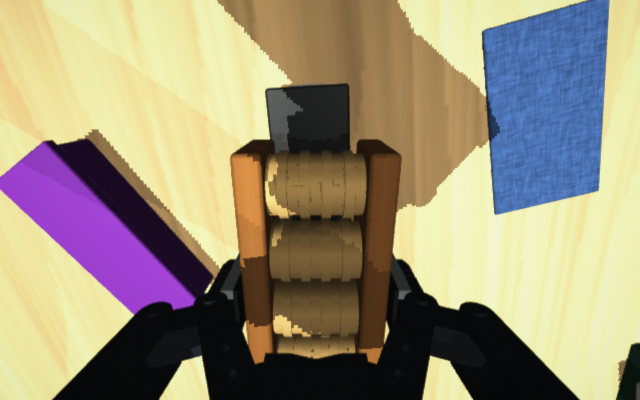

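```bash
python3 -m pendant '[[[1,0,1.5,0,0,0,0.6],[2.6,-0.6,1,0,0,0,0.6],[4,-1,0.5,0,0,0.066,0.6],[4,-1,0,0,0,0.066,0.6],[4,-1,0,0,0,0.066,0.6],[3.4,-1,0,0,0,0.066,0.6],[2,-0.4,0,0,0,0,0.6],[0,0,0,0,0,0,0.6]]]'
cat > mat.py <<'E'
from h import *
import sys
p,d,P,c,T=snap('wrist'); h=cv2.cvtColor(p,cv2.COLOR_RGB2HSV); H,S=h[...,0],h[...,1]
m=((H>100)&(H<130)&(S>100) if sys.argv[1]=='mat' else (H>24)&(H<34)&(S>180))&(d>0)&(P[...,2]<20)&(P[...,2]>-5)
m=cv2.morphologyEx(m.astype(np.uint8),cv2.MORPH_OPEN,np.ones((3,3)))
k,l,s,_=cv2.connectedComponentsWithStats(m); m=l==1+np.argmax(s[1:,4])
q=P[m]; print(len(q),np.median(q,0).round(1),rect(q[:,:2]))
o=bot.get_obs(); print(o['ee_pos'].round(1),o['eef_rot'].round(3),o['gripper_width'])
p[m]=[255,0,255]; cv2.imwrite('pics/%s.png'%sys.argv[2],p[:,:,::-1])
E
python3 mat.py mat w14
```

```text
t: 22.9
ee_pos: [619.6, -370.4, 102.6]
eef_rot: [-3.141, -0.001, 1.703]
force: [-0.1, -0.4, -3.8]
gripper_width: 63.3
15586 [ 609.  -265.1    6.3] (array([ 609.9, -273.3]), array([ 92.3, 126. ]), 97.1)
[ 617.8 -370.   102.7] [-3.140e+00 -2.000e-03  1.703e+00] 62.67802934436666
```

View pics/w14.png

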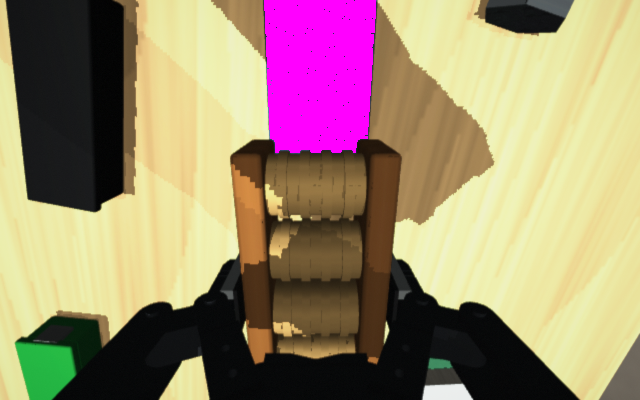

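```bash
python3 -m pendant '[[[-0.1,1.5,0,0,0,0,0.6],[-0.2,2.5,0,0,0,0,0.6],[-0.1,1.5,0,0,0,0,0.6],[0,0,0,0,0,0,0.6],[0,0,0,0,0,0,0.6]]]'
python3 mat.py mat w15
python3 - <<'E'
from h import *
p,d,P,c,T=snap('wrist'); h=cv2.cvtColor(p,cv2.COLOR_RGB2HSV); H,S=h[...,0],h[...,1]
m=(H>100)&(H<130)&(S>100)&(d>0)&(P[...,2]<20); m=cv2.morphologyEx(m.astype(np.uint8),cv2.MORPH_OPEN,np.ones((3,3)))>0
q=P[m][:,:2]; e=np.array([np.cos(np.radians(97.3)),np.sin(np.radians(97.3))]); n=np.array([e[1],-e[0]]); q=q[(abs(q[:,0]-610)<80)&(abs(q[:,1]+280)<110)]
print('far',np.percentile(q@e,99.7),'rows',np.where(m.any(1))[0][:1]); l,r=np.percentile(q@n,[.5,99.5]); print(r-l,'centre',(np.percentile(q@e,99.7)-80)*e+(l+r)/2*n)
o=bot.get_obs()
# roller in hand
m=(d>0)&(d<330)&(abs(P[...,2]-o['ee_pos'][2]-75)<5)&(p[...,0]>p[...,2]*1.3); q=P[m]-o['ee_pos']; print('roller top rel',np.median(q,0).round(1),rect(q[:,:2]),'max along',(q[:,:2]@e).max().round(1)); print(o['ee_pos'])
E
```

```text
t: 23.45
ee_pos: [613.3, -315.7, 105.4]
eef_rot: [-3.141, 0.001, 1.702]
force: [-0.3, -0.5, -2.8]
gripper_width: 63.3
8767 [ 605.4 -237.8    6.3] (array([ 606., -242.]), array([92.3, 79.5]), 7.4)
[ 613.5 -316.3  105.4] [-3.142e+00  1.000e-03  1.701e+00] 63.216391640524535
far -277.27899808220985 rows [61]
90.8758739561622 centre [ 611.01139827 -281.92624326]
roller top rel [-3.1 24.4 75.6] (array([-1.9, 14.3]), array([ 90.8, 104.5]), 97.7) max along 66.9
[ 613.56447572 -316.52455544  105.38807347]
```

```bash
python3 -m pendant '[[[-0.1,1.5,0,0,0,0,0.6],[-0.1,1.5,-1,0,0,0,0.6],[0,0.3,-3,0,0,0,0.6],[0,0,-3,0,0,0,0.6],[0,0,-2.5,0,0,0,0.6],[0,0,-2,0,0,0,0.6],[0,0,-1,0,0,0,0.6],[0,0,0,0,0,0,0.6]]]'
python3 -m pendant '[[[0,0,-0.5,0,0,0,0.6],[0,0,-0.2,0,0,0,0.6],[0,0,0,0,0,0,0.6]]]'
python3 -m pendant '[[[0,0,-0.1,0,0,0,0.6],[0,0,0,0,0,0,0.6]]]'
```

```text
t: 24.35
ee_pos: [610.4, -281.7, -21.4]
eef_rot: [-3.139, -0.002, 1.702]
force: [-0.3, -0.5, -3.8]
gripper_width: 63.3
t: 24.65
ee_pos: [612.1, -283.0, -26.1]
eef_rot: [3.141, 0.001, 1.702]
force: [-0.3, 0.2, -4.5]
gripper_width: 63.0
t: 24.85
ee_pos: [611.9, -282.8, -27.3]
eef_rot: [3.141, 0.0, 1.702]
force: [0.4, -0.5, -2.7]
gripper_width: 63.2
```

```bash
python3 -m pendant '[[[0,0,-0.2,0,0,0,0.6],[0,0,0,0,0,0,0.6]]]'
python3 -m pendant '[[[0,0,-0.1,0,0,0,0.6],[0,0,0,0,0,0,0.6]]]'
python3 -m pendant '[[[0,0,-0.1,0,0,0,0.6],[0,0,0,0,0,0,0.6]]]'
```

```text
t: 25.05
ee_pos: [611.5, -282.6, -29.9]
eef_rot: [-3.141, -0.0, 1.702]
force: [-0.7, -0.5, -3.3]
gripper_width: 62.6
t: 25.25
ee_pos: [611.8, -282.7, -30.6]
eef_rot: [3.141, 0.0, 1.702]
force: [-1.8, -0.4, -1.8]
gripper_width: 63.2
t: 25.45
ee_pos: [611.7, -282.7, -30.6]
eef_rot: [3.141, 0.0, 1.702]
force: [-2.6, 2.5, 4.3]
gripper_width: 63.0
```

```bash
python3 -m pendant '[[[0,0,0,0,0,0,0.8],[0,0,0,0,0,0,1],[0,0,0,0,0,0,1],[0,0,1,0,0,0,1],[0,0,2,0,0,0,1],[0,0,4,0,0,0,1],[0,0,4.5,0,0,0,1],[0,0,4.5,0,0,0,1]]]'
python3 -m pendant '[[[0,-3,4,0,0,0,1],[0,-3,3,0,0,0,1],[0,0,0,0,0,0,1],[0,0,0,0,0,0,1]]]'
python3 mat.py mat w16
python3 - <<'E'
from h import *
p,d,P,c,T=snap('wrist','w17.png')
W=(abs(P[...,0]-611)<90)&(abs(P[...,1]+282)<100)
q=P[W&(P[...,2]>40)&(P[...,2]<52)]; print('roller',len(q),np.median(q,0).round(1),rect(q[:,:2]))
h=cv2.cvtColor(p,cv2.COLOR_RGB2HSV); H,S=h[...,0],h[...,1]
m=(H>100)&(H<130)&(S>100)&W&(P[...,2]<12); q=P[cv2.morphologyEx(m.astype(np.uint8),cv2.MORPH_OPEN,np.ones((2,2)))>0]; print('mat',rect(q[:,:2]))
E
```

```text
t: 26.25
ee_pos: [611.5, -282.6, 130.4]
eef_rot: [3.142, 0.0, 1.702]
force: [1.0, -1.1, -0.6]
gripper_width: 85.6
t: 26.65
ee_pos: [611.8, -343.4, 199.3]
eef_rot: [3.14, 0.001, 1.701]
force: [-0.8, 0.9, -1.3]
gripper_width: 85.5
2894 [ 588.1 -246.5    6.2] (array([ 610.7, -280.7]), array([ 91.9, 157. ]), 97.1)
[ 611.2 -342.1  197.7] [-3.141e+00 -1.000e-03  1.702e+00] 85.41798265338132
roller 4595 [ 611.6 -272.2   45. ] (array([ 611.8, -281.5]), array([ 64. , 129.7]), 97.5)
mat (array([ 612. , -282.3]), array([ 92.1, 159. ]), 97.5)
```

View pics/w17.png

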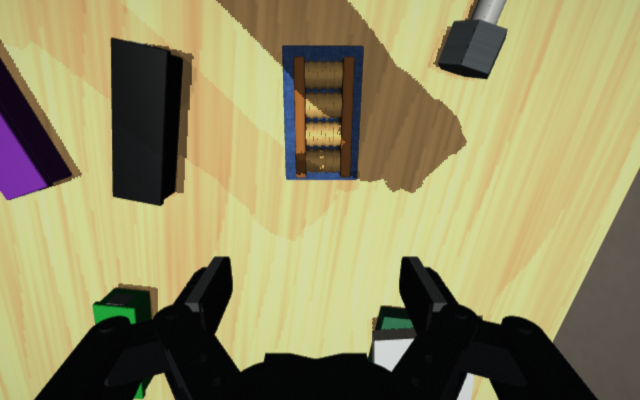

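The roller is centred and aligned on the mat: (611.8,-281.5) at 97.5° against (612.0,-282.3) at 97.5°. That was my 16th picture, so from here I check by numbers. Next is the black box, the only dark one, already seen under the roller.

```bash
python3 -m pendant '[[[-2,0.3,-0.5,0,0,0,1],[-4,0.5,-1,0,0,-0.055,1],[-4.5,0.5,-1,0,0,-0.055,1],[-4,0.5,-1,0,0,-0.055,1],[-3.9,0.4,-1,0,0,-0.055,1],[-2,0.3,-1,0,0,0,1],[0,0,0,0,0,0,1],[0,0,0,0,0,0,1]]]' 80
cat > bx.py <<'E'
from h import *
import sys
x,y,lo,hi=map(float,sys.argv[1:5])
p,d,P,c,T=snap('wrist'); o=bot.get_obs(); m=(abs(P[...,0]-x)<110)&(abs(P[...,1]-y)<120)&(P[...,2]>lo)&(P[...,2]<hi)&(p.max(-1)<110)&(d>0)
k,l,s,_=cv2.connectedComponentsWithStats(m.astype(np.uint8)); m=l==1+np.argmax(s[1:,4])
q=P[m]; print(len(q),np.median(q,0).round(1),p[m].mean(0).round(),rect(q[:,:2]),'rows',np.where(m.any(1))[0][[0,-1]]); print(o['ee_pos'].round(1),o['eef_rot'].round(3))
E
python3 bx.py 407 -317 38 54
```

```text
t: 27.55
ee_pos: [407.7, -316.7, 142.8]
eef_rot: [-3.141, -0.001, 1.482]
force: [0.7, -0.2, 0.0]
gripper_width: 85.5
9898 [ 409.3 -304.1   47.2] [42. 42. 42.] (array([ 408.6, -317.1]), array([175.3,  57.9]), 85.4) rows [ 94 264]
[ 408.5 -317.4  143.2] [ 3.141 -0.     1.483]
```

```bash
python3 -m pendant '[[[0,0,-3,0,0,0.008,1],[0,0,-4,0,0,0,1],[0,0,-4,0,0,0,1],[0,0,-3,0,0,0,1],[0,0,-1.5,0,0,0,1],[0,0,-0.9,0,0,0,1],[0,0,-0.5,0,0,0,1],[0,0,0,0,0,0,1]]]'
python3 -m pendant '[[[0,0,0,0,0,0,0.5],[0,0,0,0,0,0,0.5],[0,0,0,0,0,0,0.5],[0,0,0,0,0,0,0.5],[0,0,0,0,0,0,0.5]]]' 80
python3 -m pendant '[[[0,0,0.2,0,0,0,0.5],[0,0,0.4,0,0,0,0.5],[0,0,1,0,0,0,0.5],[0,0,2,0,0,0,0.5],[0,0,3,0,0,0,0.5],[0,0,4,0,0,0,0.5],[0,0,0,0,0,0,0.5]]]'
```

```text
t: 28.4
ee_pos: [408.4, -317.8, -25.8]
eef_rot: [3.141, 0.0, 1.49]
force: [0.4, 0.3, 0.2]
gripper_width: 85.6
t: 28.9
ee_pos: [408.6, -318.4, -24.3]
eef_rot: [3.139, 0.001, 1.49]
force: [0.3, 0.6, 6.4]
gripper_width: 56.7
t: 29.6
ee_pos: [410.6, -320.7, 85.7]
eef_rot: [3.135, 0.006, 1.49]
force: [0.4, -1.3, -3.2]
gripper_width: 56.4
```

```bash
python3 -m pendant '[[[0.6,1,2,0,0,0,0.5],[1.5,2.3,1.5,0,0,0,0.5],[2.4,3.7,0,0,0,-0.03,0.5],[2.4,3.7,0,0,0,-0.03,0.5],[2.4,3.7,0,0,0,-0.03,0.5],[2.4,3.7,0,0,0,-0.03,0.5],[2.4,3.7,0,0,0,-0.03,0.5],[2.4,3.7,0,0,0,-0.019,0.5]]]'
python3 -m pendant '[[[1.8,2.8,0,0,0,0,0.5],[1.1,1.7,0,0,0,0,0.5],[0.3,0.5,0,0,0,0,0.5],[0,0,0,0,0,0,0.5],[0,0,0,0,0,0,0.5]]]'
cat > brd.py <<'E'
from h import *
p,d,P,c,T=snap('wrist','w18.png'); h=cv2.cvtColor(p,cv2.COLOR_RGB2HSV); H,S=h[...,0],h[...,1]; o=bot.get_obs()
m=(H>24)&(H<34)&(S>180)&(d>0)&(P[...,2]<20)&(P[...,2]>6)&(abs(P[...,0]-613)<100)&(abs(P[...,1]-18)<130)
m=cv2.morphologyEx(m.astype(np.uint8),cv2.MORPH_OPEN,np.ones((3,3)));k,l,s,_=cv2.connectedComponentsWithStats(m); m=l==1+np.argmax(s[1:,4])
q=P[m]; r=rect(q[:,:2]); print(len(q),np.median(q,0).round(1),r,'rows',np.where(m.any(1))[0][[0,-1]])
for A in (75.0,75.7,r[2]):
    a=np.radians(A); e=np.array([np.cos(a),np.sin(a)]); n=np.array([e[1],-e[0]]); f=np.percentile(q[:,:2]@e,99.7); l,rr=np.percentile(q[:,:2]@n,[.5,99.5]); print(A,'width',(rr-l).round(1),'centre',((f-102.5)*e+(l+rr)/2*n).round(1))
print(o['ee_pos'].round(1),o['eef_rot'].round(3),o['gripper_width'])
m=(d>0)&(d<330)&(abs(P[...,2]-o['ee_pos'][2]-72)<6)&(p.max(-1)<110); q=(P[m]-o['ee_pos'])[:,:2]; y=o['eef_rot'][2]; ex=np.array([np.cos(y),np.sin(y)]); ny=np.array([-ex[1],ex[0]]); q=q[(q@ex>25)&(abs(q@ny)<45)]
print('box in hand: far',np.percentile(q@ex,99.7).round(1),'sides',np.percentile(q@ny,[.5,99.5]).round(1),rect(q))
E
python3 brd.py
```

```text
t: 30.4
ee_pos: [572.8, -60.9, 114.8]
eef_rot: [-3.141, 0.0, 1.32]
force: [1.1, -0.8, -2.7]
gripper_width: 55.9
t: 30.9
ee_pos: [603.7, -13.5, 114.8]
eef_rot: [-3.14, 0.001, 1.32]
force: [-0.0, -0.3, -3.1]
gripper_width: 56.2
3371 [642.4 101.6  10.2] (array([636.1, 103.4]), array([35.3, 86.9]), 166.7) rows [31 75]
75.0 width 85.7 centre [614.2  21.3]
75.7 width 85.8 centre [615.1  20.9]
166.7 width 34.0 centre [693.9  90. ]
[603.8 -13.7 115. ] [-3.141e+00  1.000e-03  1.319e+00] 56.340712206615244
box in hand: far 88.3 sides [-27.7  28.9] (array([13.6, 55.4]), array([64. , 58.5]), 75.6)
```

Run:
```python
from h import *
for n in ['top','side']:
    z=np.load(n+'0.npz'); p,P=z['p'],z['P']; h=cv2.cvtColor(p,cv2.COLOR_RGB2HSV); H,S=h[...,0],h[...,1]
    m=(abs(P[...,0]-613)<90)&(abs(P[...,1]-18)<130)&(abs(P[...,2]-8)<12)
    print(n,[np.percentile(h[m][:,i],[5,50,95]) for i in range(2)])
    for s0 in (150,170,190,210,230):
        k=m&(S>s0)&(H>22)&(H<36); k=cv2.morphologyEx(k.astype(np.uint8),cv2.MORPH_OPEN,np.ones((3,3)))>0
        q=P[k]
        if len(q)<50: continue
        C=np.cov(q[:,:2].T); w,v=np.linalg.eigh(C); print(s0,len(q),q.mean(0).round(1),rect(q[:,:2]),'pca',np.degrees(np.arctan2(v[1,1],v[0,1]))%180,'len',np.sqrt(12*w).round(1))
```

```text
top [array([25., 29., 30.]), array([ 66.,  92., 201.])]
150 1165 [616.3  15.5   7.2] (array([616.2,  18.1]), array([201.7,  85.3]), 75.3) pca 74.50316390011047 len [ 82.7 194.2]
170 1093 [616.5  15.7   7.2] (array([616.6,  18. ]), array([197.6,  80.1]), 76.0) pca 74.7908089879798 len [ 78.6 192.7]
190 178 [638.8  65.1   7. ] (array([639.1,  49.5]), array([ 60.1, 114.2]), 95.9) pca 87.49906096083342 len [ 56.2 104.8]
side [array([18., 29., 30.]), array([ 82. , 113.5, 255. ])]
150 720 [611.7   9.6   7.7] (array([612.5,  18.2]), array([211.6,  84.2]), 75.7) pca 75.39141361949413 len [ 86.4 204.4]
170 719 [611.7   9.6   7.7] (array([612.6,  18.2]), array([211.6,  83.9]), 75.7) pca 75.36485265917594 len [ 86.3 204.5]
190 715 [611.8   9.    7.7] (array([612.7,  18.1]), array([211.6,  83.7]), 75.7) pca 74.97463562343444 len [ 85.9 203.6]
210 713 [611.6   8.8   7.8] (array([612.5,  17.2]), array([209.6,  83.7]), 75.7) pca 75.21416259527129 len [ 85.7 202.8]
230 711 [611.5   8.5   7.8] (array([612.4,  16.9]), array([209. ,  83.7]), 75.7) pca 75.40172131313857 len [ 85.7 202.1]
```

Before lowering I check the handle's clearance to the box's far end.

Run:
```python
from h import *
a=np.radians(75.6); e=np.array([np.cos(a),np.sin(a)]); n=np.array([e[1],-e[0]]); c0=np.array([614.8,21])
z=np.load('side0.npz')['P']; zt=np.load('top0.npz')['P']; p,d,P,c,T=snap('wrist')
for nm,Q in (('wrist',P),('side',z),('top',zt)):
    A=(Q[...,:2]-c0)@e; B=(Q[...,:2]-c0)@n
    m=(A>60)&(A<175)&(abs(B)<110)&(Q[...,2]>18)&(Q[...,2]<75)
    print(nm,m.sum())
    for b in range(-110,60,15):
        k=m&(B>=b)&(B<b+15)
        if k.sum(): print(b,k.sum(),'A min',A[k].min().round(),np.percentile(A[k],10).round(),'z',np.median(Q[...,2][k&(A<A[k].min()+12)]).round())
```

```text
wrist 4532
-110 336 A min 88.0 90.0 z 54.0
-95 341 A min 88.0 89.0 z 54.0
-80 335 A min 87.0 88.0 z 54.0
-65 336 A min 86.0 87.0 z 54.0
-50 341 A min 85.0 86.0 z 54.0
-35 599 A min 84.0 86.0 z 54.0
-20 300 A min 83.0 85.0 z 53.0
-5 11 A min 122.0 122.0 z 20.0
10 39 A min 121.0 121.0 z 22.0
25 65 A min 120.0 120.0 z 24.0
40 20 A min 120.0 120.0 z 25.0
side 547
-110 54 A min 84.0 89.0 z 48.0
-95 43 A min 81.0 86.0 z 49.0
-80 49 A min 78.0 87.0 z 51.0
-65 51 A min 79.0 86.0 z 50.0
-50 47 A min 78.0 85.0 z 49.0
-35 48 A min 81.0 86.0 z 49.0
-20 46 A min 81.0 84.0 z 49.0
-5 44 A min 114.0 117.0 z 47.0
10 43 A min 113.0 117.0 z 52.0
25 51 A min 111.0 114.0 z 45.0
40 13 A min 115.0 116.0 z 50.0
top 740
-110 70 A min 85.0 90.0 z 52.0
-95 67 A min 83.0 88.0 z 50.0
-80 67 A min 82.0 88.0 z 51.0
-65 64 A min 81.0 87.0 z 49.0
-50 69 A min 80.0 86.0 z 51.0
-35 81 A min 79.0 86.0 z 50.0
-20 64 A min 80.0 87.0 z 49.0
-5 57 A min 118.0 119.0 z 66.0
10 61 A min 117.0 117.0 z 65.0
25 76 A min 115.0 116.0 z 66.0
40 9 A min 116.0 116.0 z 68.0
```

The bar handle (top at 52 mm) reaches to about 84 mm from the board's middle. A box centred exactly would end at 87.5 mm and hit it. I'll set the box about 6 mm short of the middle along its length, which is as near as fits without moving the drawer. First I recheck from above.

```bash
python3 -m pendant '[[[0.4,1,0,0,0,0,0.5],[0.4,1.2,-1,0,0,0,0.5],[0.2,0.6,-1.5,0,0,0,0.5],[0,0,-1.5,0,0,0,0.5],[0,0,-0.5,0,0,0,0.5],[0,0,0,0,0,0,0.5],[0,0,0,0,0,0,0.5]]]'
cat > gap.py <<'E'
from h import *
p,d,P,c,T=snap('wrist'); o=bot.get_obs(); y=o['eef_rot'][2]; e=np.array([np.cos(y),np.sin(y)]); n=np.array([e[1],-e[0]]); z0=o['ee_pos'][2]
A=(P[...,:2]-o['ee_pos'][:2])@e; B=(P[...,:2]-o['ee_pos'][:2])@n
h=cv2.cvtColor(p,cv2.COLOR_RGB2HSV); H,S=h[...,0],h[...,1]
k=(p.max(-1)<110)&(abs(P[...,2]-z0-72)<5)&(A>25)&(A<110)&(abs(B)<40); print('box end A',np.percentile(A[k],[98,99.5]).round(1),'B',np.percentile(B[k],[.5,99.5]).round(1),'z',np.median(P[...,2][k]).round(1))
k=(A>60)&(A<125)&(B<-35)&(B>-100)&(P[...,2]>35)&(P[...,2]<62)&(h[...,2]>0); 
for b in (-100,-85,-70,-55,-45):
    kk=k&(B>b)&(B<b+15)
    if kk.sum(): print('bar',b,kk.sum(),np.percentile(A[kk],[0,2,5]).round(1),np.median(P[...,2][kk&(A<np.percentile(A[kk],15))]).round(1))
k=(H>24)&(H<34)&(S>180)&(P[...,2]<20)&(P[...,2]>6)&(abs(B)<60)&(A<140); k=cv2.morphologyEx(k.astype(np.uint8),cv2.MORPH_OPEN,np.ones((3,3)))>0
print('board far A',np.percentile(A[k],[98,99.7]).round(1),'B',np.percentile(B[k],[.5,99.5]).round(1)); print(o['ee_pos'].round(1),o['eef_rot'].round(3))
E
python3 gap.py
```

```text
t: 31.7
ee_pos: [614.7, 15.4, 70.1]
eef_rot: [-3.141, 0.0, 1.321]
force: [0.1, 0.3, -2.0]
gripper_width: 56.4
box end A [87.3 88. ] B [-29.2  27.5] z 141.7
bar -100 443 [93.5 94.1 94.1] 52.0
bar -85 441 [92.3 92.9 93.4] 52.1
bar -70 441 [91.7 91.7 92.3] 52.2
bar -55 438 [90.4 91.  91.1] 52.3
bar -45 286 [90.4 90.5 91. ] 52.1
board far A [107.7 107.8] B [-41.   41.3]
[615.1  15.3  70.6] [ 3.141 -0.     1.321]
```

```bash
python3 -m pendant '[[[0.06,-0.17,0,0,0,0,0.5],[0,0,-1,0,0,0,0.5],[0,0,-2,0,0,0,0.5],[0,0,-2,0,0,0,0.5],[0,0,-1,0,0,0,0.5],[0,0,-1,0,0,0,0.5],[0,0,-0.7,0,0,0,0.5],[0,0,0,0,0,0,0.5]]]'
python3 gap.py
```

```text
t: 32.55
ee_pos: [614.8, 13.6, -7.5]
eef_rot: [-3.14, 0.0, 1.321]
force: [-0.3, 0.7, -2.6]
gripper_width: 56.4
box end A [87.2 87.9] B [-29.2  27.5] z 64.1
bar -100 1243 [94.9 95.3 95.7] 52.2
bar -85 1223 [93.8 94.4 94.8] 52.1
bar -70 1210 [93.  93.4 93.7] 52.2
bar -55 1215 [91.9 92.3 92.7] 52.2
bar -45 806 [91.5 91.9 92.3] 52.2
board far A [109.4 109.5] B [-44.9  41.1]
[615.2  13.6  -6.8] [-3.141  0.     1.321]
```

```bash
python3 -m pendant '[[[0,0,-0.4,0,0,0,0.5],[0,0,-0.3,0,0,0,0.5],[0,0,0,0,0,0,0.5]]]'
python3 -m pendant '[[[0,0,-0.1,0,0,0,0.5],[0,0,0,0,0,0,0.5]]]'
python3 -m pendant '[[[0,0,-0.1,0,0,0,0.5],[0,0,0,0,0,0,0.5]]]'
```

```text
t: 32.9
ee_pos: [615.2, 13.7, -13.8]
eef_rot: [-3.141, -0.0, 1.321]
force: [-0.1, -0.0, -2.7]
gripper_width: 56.4
t: 33.1
ee_pos: [615.3, 13.6, -14.7]
eef_rot: [3.141, -0.0, 1.321]
force: [0.8, -0.9, -3.3]
gripper_width: 56.4
t: 33.3
ee_pos: [615.3, 13.6, -15.7]
eef_rot: [3.142, -0.0, 1.321]
force: [0.6, -0.4, -2.8]
gripper_width: 56.6
```

```bash
python3 -m pendant '[[[0,0,-0.1,0,0,0,0.5],[0,0,0,0,0,0,0.5]]]'
python3 -m pendant '[[[0,0,-0.1,0,0,0,0.5],[0,0,0,0,0,0,0.5]]]'
```

```text
t: 33.5
ee_pos: [615.4, 13.6, -16.2]
eef_rot: [3.141, -0.0, 1.321]
force: [-0.8, 0.3, 1.0]
gripper_width: 56.6
t: 33.7
ee_pos: [615.4, 13.6, -16.3]
eef_rot: [3.141, -0.0, 1.321]
force: [-5.1, 0.6, 9.3]
gripper_width: 56.3
```

```bash
python3 -m pendant '[[[0,0,0.05,0,0,0,0.7],[0,0,0,0,0,0,1],[0,0,0,0,0,0,1],[0,0,0.5,0,0,0,1],[0,0,2,0,0,0,1],[0,0,4,0,0,0,1],[0,0,4.5,0,0,0,1],[0,0,4.5,0,0,0,1]]]'
python3 -m pendant '[[[0,0,4.5,0,0,0,1],[0,-3,3,0,0,0,1],[0,-1.5,0,0,0,0,1],[0,0,0,0,0,0,1],[0,0,0,0,0,0,1]]]'
cat > fin.py <<'E'
from h import *
p,d,P,c,T=snap('wrist','w19.png'); h=cv2.cvtColor(p,cv2.COLOR_RGB2HSV); H,S=h[...,0],h[...,1]
W=(abs(P[...,0]-614)<80)&(abs(P[...,1]-18)<125)
m=W&(p.max(-1)<110)&(P[...,2]>46)&(P[...,2]<62); k,l,s,_=cv2.connectedComponentsWithStats(m.astype(np.uint8)); q=P[l==1+np.argmax(s[1:,4])]; print('box',len(q),np.median(q,0).round(1),rect(q[:,:2]))
m=W&(H>24)&(H<34)&(S>170)&(P[...,2]>6)&(P[...,2]<15); m=cv2.morphologyEx(m.astype(np.uint8),cv2.MORPH_OPEN,np.ones((3,3)))>0; q=P[m]; print('board',len(q),rect(q[:,:2]))
print(bot.get_obs()['ee_pos'].round(1))
E
python3 fin.py
```

```text
t: 34.5
ee_pos: [614.9, 13.6, 139.4]
eef_rot: [-3.141, 0.0, 1.321]
force: [1.5, -0.6, -0.0]
gripper_width: 85.3
t: 35.0
ee_pos: [614.3, -31.3, 211.4]
eef_rot: [-3.139, -0.0, 1.32]
force: [-0.1, 0.4, -0.5]
gripper_width: 85.5
box 7981 [617.2  25.4  55.2] (array([615.3,  15. ]), array([173.6,  58.1]), 75.7)
board 1699 (array([615.4,  22.3]), array([203.3,  87.2]), 75.6)
[614.1 -30.8 211.1]
```

Run:
```python
from h import *
# gap box end - handle bar
p,d,P,c,T=snap('wrist'); y=np.radians(75.6); e=np.array([np.cos(y),np.sin(y)]); n=np.array([e[1],-e[0]]); Q=P[...,:2]-[615.4,22.3]; A=Q@e; B=Q@n
k=(p.max(-1)<110)&(abs(P[...,2]-55)<4)&(abs(B)<29)&(A<110); print('box',np.percentile(A[k],[.3,99,99.7]).round(1))
for b in range(-80,10,10):
    kk=(A>82)&(A<120)&(B>b)&(B<b+10)&(P[...,2]>40)&(P[...,2]<62)&(p.min(-1)>60)
    if kk.sum()>3: print(b,kk.sum(),np.percentile(A[kk],[0,2,5]).round(1),np.median(P[...,2][kk]).round())
for nm in ('side','top'):
    p,d,P,c,T=snap(nm); z=np.load(nm+'0.npz'); P0=z['P']
    for w,(x0,x1,y0,y1,lo,hi) in {'mug':(700,850,40,160,20,120),'db':(690,850,-250,-40,20,120),'front':(500,640,110,220,40,62),'ring':(540,660,170,290,40,60),'jar':(380,500,-100,20,50,80)}.items():
        f=lambda P:P[(P[...,0]>x0)&(P[...,0]<x1)&(P[...,1]>y0)&(P[...,1]<y1)&(P[...,2]>lo)&(P[...,2]<hi)]
        a,b=f(P0),f(P); print(nm,w,len(a),a.mean(0).round(1) if len(a) else '',len(b),b.mean(0).round(1) if len(b) else '')
```

```text
box [-93.   78.6  79.8]
-80 114 [85.8 86.  86.2] 54.0
-70 117 [84.9 85.3 85.6] 54.0
-60 116 [84.1 84.9 85. ] 54.0
-50 113 [83.8 84.  84.2] 54.0
-40 112 [83.  83.2 83.6] 54.0
-30 302 [82.4 83.1 83.8] 53.0
-20 151 [82.1 82.1 82.9] 53.0
side mug 394 [767.   88.8  58.6] 392 [767.1  89.1  59.1]
side db 464 [ 762.1 -145.5   40.9] 466 [ 762.1 -145.6   40.5]
side front 236 [564.4 150.1  50.7] 255 [568.1 156.1  50.4]
side ring 5 [545.9 173.6  48.1] 68 [593.6 221.7  48.1]
side jar 0  195 [438.1 -51.2  63.7]
top mug 314 [772.5  99.4  59.9] 5 [803.7 150.5  64.4]
top db 520 [ 763.7 -134.2   42.3] 519 [ 763.7 -134.3   42.3]
top front 221 [562.8 146.1  52.1] 37 [600.1 212.8  48.3]
top ring 8 [565.  181.1  57.3] 102 [599.9 227.5  48.1]
top jar 0  248 [439.  -45.1  65.1]
```

Gap to the bar is about 2–3 mm. One last check: the drawer against its start, pixel by pixel.

Run:
```python
from h import *
z=np.load('side0.npz'); P0,p0=z['P'],z['p']; p,d,P,c,T=snap('side')
def f(P,lo,hi): return (P[...,0]>470)&(P[...,0]<575)&(P[...,1]>100)&(P[...,1]<260)&(P[...,2]>lo)&(P[...,2]<hi)
for lo,hi in ((35,70),(45,62)):
    a,b=P0[f(P0,lo,hi)],P[f(P,lo,hi)]; print(len(a),np.median(a,0).round(1),a.mean(0).round(1),len(b),np.median(b,0).round(1),b.mean(0).round(1))
m=f(P0,35,70); D=(P-P0)[m]; print('median diff',np.nanmedian(D,0).round(2),np.nanpercentile(abs(D[:,1]),[50,80,90]).round(1))
a=cv2.cvtColor(p0,cv2.COLOR_RGB2GRAY)[130:176,292:312].astype(np.float32);b=cv2.cvtColor(p,cv2.COLOR_RGB2GRAY)[130:176,292:312].astype(np.float32)
print('phase shift',cv2.phaseCorrelate(a,b))
o=bot.get_obs(); print(o['t'],o['ee_pos'].round(1),o['force'].round(1))
```

```text
240 [523.9 173.2  51.8] [524.1 170.4  52.7] 250 [524.4 173.8  52.1] [524.7 171.2  53.1]
146 [525.5 168.8  51.8] [526.  164.7  52.4] 145 [526.9 169.   51.6] [527.2 164.8  52.5]
median diff [ 0.04  0.21 -0.16] [2.8 5.3 6.9]
phase shift ((0.13333290033057565, -0.17720159552424164), 0.8096360743045807)
35.25 [614.7 -30.6 211.7] [-0.1 -0.3  0.3]
```

The drawer hasn't moved (under 1 mm, within noise), and neither have the mug and the dumbbell. The robot is clear of everything, so I hand in.

```bash
python3 -c "
from workcell import bot
print(bot.job_done())"
```

```text
the job is handed in; nothing more can be done
None
```

I took the stack apart from the top down and handed it in at about 35 s. Everything is in its place, except that the black box sits about 7 mm short of the board's middle.

| Item | Last check |
|---|---|
| Trainer | Lying flat in the drawer (top measured at 52 mm, 50 expected) |
| Jar | Upright, within about 1 mm of the coaster's middle |
| Roller | Within about 1 mm of the mat's middle, lined up to about 0.1° |
| Box | Lined up to about 0.1°, about 7 mm short of the board's middle along its length |
| Drawer, dumbbell, mug | No shift beyond measurement noise in the side camera |

- **Box off-centre:** a centred box would have hit the drawer's bar handle, which reaches over the board. I set it short to leave a 2–3 mm gap and keep the drawer still.
- **First grasp missed:** the fingertips sit about 45 mm higher than the reported TCP. My first descent closed above the trainer and touched nothing.
- **Lid touched:** on the second try the fingers first closed on the jar's lid. That shifted the jar about 3 mm on the roller, but it stayed upright.
- **Check that differed:** one coarse comparison of the drawer front showed a 4–6 mm change in its mean. I put that down to the box and ring changing what the camera could see. The closer comparison gave about 0.2 mm.
- **No picture of the box placing:** I had used all 16 views by then, so that step was checked by depth measurements only.

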